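Change over flame-sensor tubes in a burner ageing block

ROBOT

A 6-joint arm with a two-finger parallel gripper is mounted at the origin on the work surface. World frame = base frame: x ahead of the robot, y to its left, z up, the work surface at z = 0. Lengths are in m, angles in rad, forces in N, time in s.
With the tool pointing down it reaches from about 0.225 to 0.875 m from the base axis. Payload 3.4 kg.
Tool frame: the origin (TCP) lies at the very end of the fingers, on their centre line; the grasp point (between the pads) lies 19 mm behind it (manip.tcp_to_grasp is the distance from the TCP to the grasp point, in m); z points along the fingers, y is the line along which they close (so a half turn about z gives the same grasp; the last joint's range is limited). The gripper opens to 85 mm and grips with 20 to 120 N. Pads are 22 mm wide; open, the fingers measure 114 mm over their backs; the gripper's body (76 mm by 85 mm) begins 54 mm behind the grasp point. The pads swing forward as they close: fully open they stand 13 mm farther back than shut.
Start: joints at [-0.121, 0.276, 1.505, -0, 1.361, -0.121], TCP at [0.575, -0, 0.231] pointing down, gripper open.
Joint ranges: [-2.89, 2.89], [-0.75, 2.08], [0.22, 2.7], [-1.18, 4.32], [0.11, 2.71], [-2.7, 2.7]. Speed limits (rad/s): [2.57, 2.57, 3.14, 3.14, 3.14, 3.14].

INTERFACE

Orientations are given as a unit quaternion [w, x, y, z].
In Python, from rig import status, get_image, job, manip gives the robot as it stands.
- The arm moves only by the tool apply_moves, never from a script. Its arguments are lists of equal length, an entry for each row: "xyz": the shift along the tool's x, y, z each as a share of 0.3 m, from -1 to 1, a list of three; "rot": the turn, a rotation vector about the tool's x, y, z each as a share of 60 degrees, from -1 to 1, a list of three; "hand": the opening, from -1 (shut) to 1 (fully open). A call has 1 to 8 rows; each row shifts and turns the commanded pose from where the row before left it, along the tool's axes as they then stand; what a row does not reach is not made up. A row lasts 1/8 s, in which the tool goes at most 62.5 mm and 10.7 degrees, less where a joint would pass 70% of its speed; a pose out of reach is approached as far as the arm can. A call with a number of a shift or a turn outside -1 to 1 is refused whole. A call with a gripper value outside its range is refused whole. The fingers move at their own pace and stop on an object; "force" is the grip in N (left out, the last holds). Time passes only in rows, so rows that do not move let the fingers close. It gives the time, the measured TCP pose, the force, the opening and the grip force at its end, in the units of the state.
- status.get_state(): the state, without advancing time (a new reading comes with each control period).
- get_image(name): name is "scene" or "side" or "wrist"; returns a dict with "pixels" (420x560x3 uint8, red, green, blue), "fovy" (degrees; the focal length in pixels is half the picture's height over the tangent of half this angle, whatever the lens; pixels are square), "cx", "cy" (the principal point, pixels), "origin" and "orientation" of the camera in the world; the wrist camera has in their place "tool_from_camera" (4x4, takes a point from camera to tool coordinates, whose origin is the TCP and whose axes are the flange's). Camera axes: x right, y down, z forward; pixel columns grow to the right and rows downward; lengths in m; the calibration is good to about 2 mm. A picture is of the moment at which its call begins: read the wrist's pose just before it. There is no depth.
- job.sign_off(): hands the job in; it is judged then, once.
The state is a dict: "clock": time; "qpos": joint angles; "qd": joint speeds; "effort": joint torques, N m; "position": TCP position; "ee_rot": TCP orientation; "contact_force": force on the tool from outside, world axes, zero at the start; "moment": the same for the moment, N m; "width": finger opening in m; "gripper_force": force on a finger pad.
Only numpy, scipy, OpenCV 4.12 (cv2) and the standard library are available. Lean on these libraries where they do the work, as an engineer would, in place of code of your own. Each camera call takes 0.05 s, during which the arm holds its last target. There are 200 camera calls.

TASK

The red-flanged flame-sensor tube has finished ageing: first draw it out along its rails until its nose is clear of the block and leave it lying there on its own rails. Then slide the blue-flanged tube along its rails into its well until it is fully home and its yellow spring latch has dropped and holds it, pressing gently without ramming it against the end of the well. Leave the two white-flanged tubes where they are.

Things in the scene. Friction and masses are not known exactly. Their poses are not given: they have to be found in the camera images.
- station: Ageing block, fixed: grey box 350 wide, 105 high, 130 mm deep, with four round wells in the front face, which looks to the robot. Origin at table height under the middle of the front face; x into the block along the wells, y left, z up. Wells 1 to 4 at y = 120, 40, -40, -120 mm, axes 70 mm above the table. Yellow latch knobs on top. 10 mm base plate below.
- well1 (a point): Centre of the mouth (27 mm) of well 1, in the front face. Before each well two steel rods (8 mm thick, 16 mm apart), their tops 7.5 mm below the well axis, run along x from 210 mm before the face into the well; the tube lies and slides on them. Nothing between the lanes but the base plate.
- well2 (a point): Mouth of well 2. A tube is held when the spring latch sits in its groove: the nose is then 65 to 85 mm deep in wells 2 and 4 (differs every time), 75 mm in wells 1 and 3. 1.5 mm deeper comes a springy rubber buffer (3 N/mm for 3 mm, then solid).
- well3 (a point): Mouth of well 3. A tube going in must force the latch up and drags: some 2 to 8 N. Drawing a held tube out takes about as much.
- well4 (a point): Mouth of well 4
- red_tube: Finished tube, held in well 1 or 3. Aluminium, 20 mm thick, level, nose away from the robot. Origin on the axis, middle of the flange; x to the nose, z up. Red flange 8 thick, 50 wide (y), from 6.5 below to 12 mm above the axis. Behind it a black plug, 18 mm thick, flat end at x = -20. Nose tip x = 135, rounded end. Groove 5 mm deep, rounded sides, at x = 100. 150 g.
- red_tube_nose (a point): Tip of the red tube's nose, on its axis
- blue_tube: Blue-flanged fresh tube before well 2 or 4, nose 15 to 30 mm short of the block's face. Lies level on two rails, nose away from the robot. Origin on the tube axis, middle of the flange; x along the axis to the nose, z up. 150 g. All sizes as the red tube's.
- blue_tube_nose (a point): Tip of the blue tube's nose, on its axis
- grey_tube_in: White-flanged tube, still ageing in the other one of wells 1 and 3; stays. Lies level on two rails, nose away from the robot. Origin on the tube axis, middle of the flange; x along the axis to the nose, z up. 150 g. All sizes as the red tube's.
- grey_tube_out: White-flanged spare tube before the other one of wells 2 and 4; stays. Lies level on two rails, nose away from the robot. Origin on the tube axis, middle of the flange; x along the axis to the nose, z up. 150 g. All sizes as the red tube's.
- latch2 (a joint): Lift of the spring latch of well 2 (m), its yellow knob on the block's top: 0 when dropped (well empty, or tube held by its groove), about 0.005 when it rides on a tube that is not yet home
- latch4 (a joint): The same for the spring latch of well 4
Not all that is in view belongs to the job. Leave any green or orange look-alike of the red_tube alone. What is shaped like the blue_tube but orange is not meant.

How it is judged:
On the way, in this order (a step that is already met when the one before it is completed fails the run):
1. the red tube is drawn out along its rails, its nose clear of the block (x of red_tube_nose in the frame of station between -0.06 and -0.002 m and z of red_tube in the frame of station between 0.063 and 0.077 m and z of red_tube_nose in the frame of station between 0.063 and 0.077 m and (y of red_tube in the frame of station between 0.112 and 0.128 m or y of red_tube in the frame of station between -0.048 and -0.032 m)), for 0.2 s.
2. the blue tube is home in its well with its latch dropped into the groove (x of blue_tube_nose in the frame of station above 0.06 m and ((y of blue_tube in the frame of station between 0.032 and 0.048 m and value of joint latch2 below 0.0015 m) or (y of blue_tube in the frame of station between -0.128 and -0.112 m and value of joint latch4 below 0.0015 m))), for 0.2 s.
At the end, for the whole second after the job is handed in: Red tube at rest on its own rails (within 8 mm of the lane's middle, axis within 7 mm of well height), nose 2 to 60 mm in front of the block. Blue tube at rest in its own well, nose over 60 mm deep, that latch down (below 1.5 mm) (all of step 1 and all of step 2 and linear speed of each of red_tube, blue_tube below 0.02 m/s); the robot touches nothing.
It fails at once if a white-flanged tube is moved by more than 10 mm (distance of any of grey_tube_in, grey_tube_out from where it was at the start of the episode above 0.01 m).
It fails at once if the blue tube is rammed: over 30 N between it and the block (contact force between blue_tube and station above 30 N).
It also fails if it takes over 48 s, if anything falls off the work surface, if the arm or the gripper's body presses on something with over 40 N, if the wrist force passes 120 N, or if a joint passes its speed limit or range.

## Working session

There is one attempt and no reset: what is moved stays moved. The work goes in short steps, Python scripts to look and compute and a tool call to move; the robot and the scene stay as the last step left them, time stands still between calls to the robot, and variables do not carry over. Pictures are saved under pics/ and viewed, at most 13 in all, crops included, and the job is handed in when it is done.

Besides the shell and the picture viewer there is one more tool, called after ">>>" in YAML: its name, and indented under it one key for each argument. apply_moves: Moves the arm, as the interface text tells. Its arguments: {"type":"object","properties":{"xyz":{"type":"array","items":{"type":"array","items":{"type":"number","minimum":-1,"maximum":1}}},"rot":{"type":"array","items":{"type":"array","items":{"type":"number","minimum":-1,"maximum":1}}},"hand":{"type":"array","items":{"type":"number"}},"force":{"type":"number"}},"required":["xyz","rot","hand"]}

```bash
mkdir -p pics
cat > h.py <<'E'
import numpy as np, cv2, pickle
from scipy.spatial.transform import Rotation as R
from rig import status,get_image,job,manip
def q2R(q): return R.from_quat([q[1],q[2],q[3],q[0]]).as_matrix()
def grab(n,tag):
    s=status.get_state(); im=get_image(n); cv2.imwrite(f'pics/{tag}.png',im['pixels'][:,:,::-1])
    if n=='wrist':
        T=np.eye(4);T[:3,:3]=q2R(s['ee_rot']);T[:3,3]=s['position'];T=T@np.array(im['tool_from_camera'])
        im['o'],im['R']=T[:3,3],T[:3,:3]
    else: im['o'],im['R']=np.array(im['origin']),q2R(im['orientation'])
    im['f']=210/np.tan(np.radians(im['fovy'])/2)
    pickle.dump({k:v for k,v in im.items()},open(f'pics/{tag}.pkl','wb')); return im
def load(t): return pickle.load(open(f'pics/{t}.pkl','rb'))
def onz(im,u,v,z):
    d=im['R']@np.array([(u-im['cx'])/im['f'],(v-im['cy'])/im['f'],1]); return im['o']+d*(z-im['o'][2])/d[2]
def proj(im,p):
    c=im['R'].T@(np.array(p)-im['o']); return c[:2]/c[2]*im['f']+[im['cx'],im['cy']]
E
python3 - <<'E'
from h import *
a=[grab(n,n+'0') for n in('scene','side','wrist')]
for i in a: print(i['f'],i['cx'],i['cy'],i['o'],i['R'].tolist(), [k for k in i if k not in('pixels',)])
s=status.get_state();print(s)
E
```

```text
444.8561859590149 285.8117511101948 207.53745717140848 [1.0187743  0.44164861 0.64058004] [[-0.6880649102739639, 0.5052092504800109, -0.5208937439431461], [0.7256093800805202, 0.4715015614335544, -0.5011759223116005], [-0.007596498459508272, -0.72280695264721, -0.6910082506135574]] ['fovy', 'cx', 'cy', 'origin', 'orientation', 'o', 'R', 'f']
390.92176349405275 282.2237839382854 209.50328559360463 [ 0.42988631 -0.4266588   0.6934195 ] [[0.9361898397226578, -0.2745956269872337, 0.21942157058856387], [-0.35143699326896705, -0.7425719097761587, 0.5701569946720433], [0.006373677284907439, -0.6108880424847718, -0.7916913387090903]] ['fovy', 'cx', 'cy', 'origin', 'orientation', 'o', 'R', 'f']
345.2499632608441 278.6275573525265 214.83583116942324 [0.57374445 0.0770777  0.37243076] [[0.9999976403950245, -3.303605793713884e-05, -0.0021721217736732986], [-0.0006877251143738161, -0.9532711506314605, -0.302115276687453], [-0.0020606403247167993, 0.3021160576374386, -0.9532689240078384]] ['fovy', 'cx', 'cy', 'tool_from_camera', 'o', 'R', 'f']
{'clock': 0.15, 'qpos': array([-1.20996178e-01,  2.76477023e-01,  1.50583016e+00, -3.00124998e-05,
        1.36069342e+00, -1.21036512e-01]), 'qd': array([ 4.61043542e-04, -4.06790396e-03, -3.88159188e-03, -5.43294899e-04,
       -2.24679659e-05, -1.12794385e-03]), 'effort': array([ 9.65923646e-04, -4.17143512e+01, -2.46032345e+01, -1.26433165e-04,
        7.58384820e-03, -3.43765259e-05]), 'position': array([5.74615398e-01, 3.27944671e-05, 2.30627700e-01]), 'ee_rot': array([-5.45190331e-04,  7.07090125e-01,  7.07123086e-01, -4.45604338e-04]), 'contact_force': array([ 0.65558195,  0.32005943, -0.57229595]), 'moment': array([0.00239223, 0.00607055, 0.01187633]), 'gripper_force': 0.0, 'width': 0.08539114745863498}
```

View pics/scene0.png

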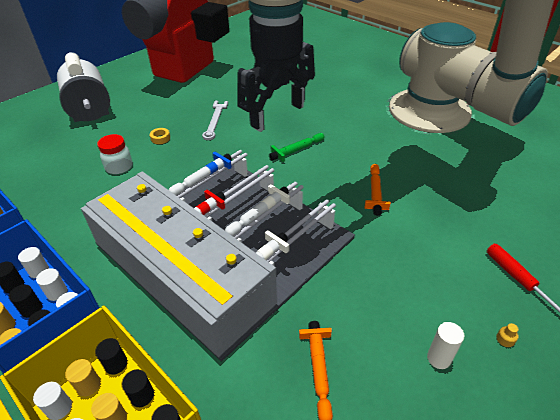

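View pics/wrist0.png

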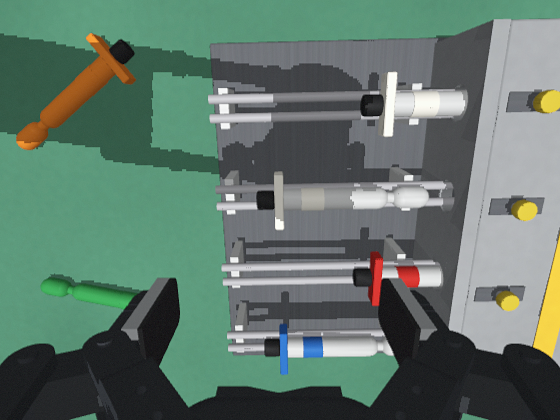

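Four lanes appear in the wrist view, top to bottom: white in well 1 at (390,104), white spare in lane 2 at (279,200), red in well 3 at (376,279) and blue in lane 4 at (284,348). The green and orange look-alikes lie off the station. I'll confirm with an enlarged crop.

Run:
```python
import cv2
a=cv2.imread('pics/scene0.png')[140:370,75:365]; cv2.imwrite('pics/c1.png',cv2.resize(a,None,fx=2.6,fy=2.6,interpolation=cv2.INTER_CUBIC))
b=cv2.imread('pics/side0.png');cv2.imwrite('pics/c2.png',b)
```

```text
(no output)
```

View pics/c1.png

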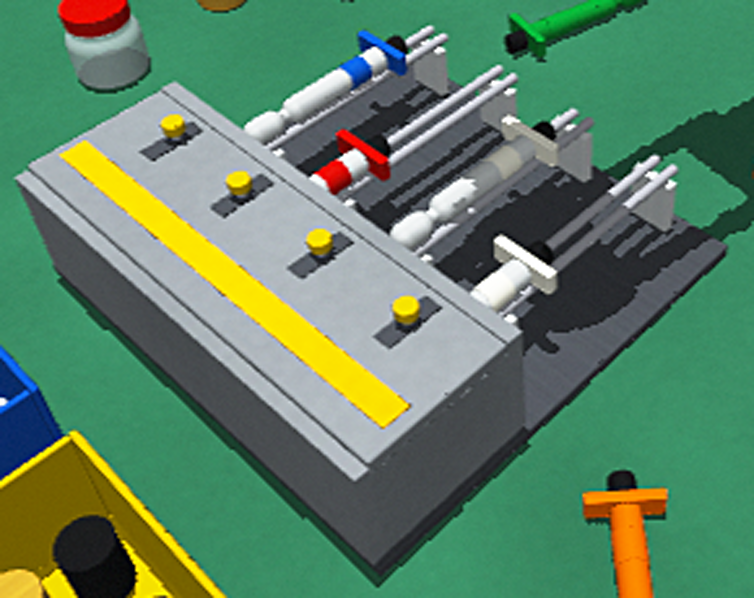

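View pics/c2.png

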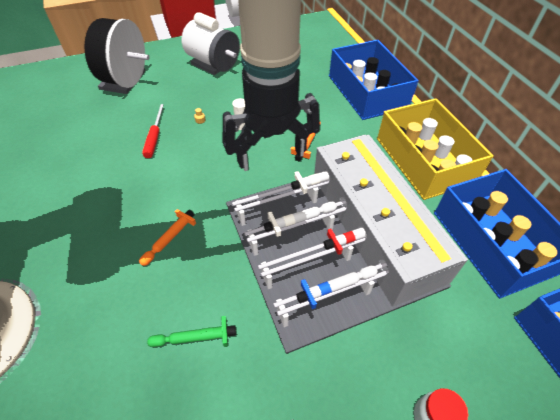

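Confirmed: red is in well 3 (crop 362,155) and blue is in lane 4 (crop 382,52). White tubes are in well 1 and lane 2. Next I fit the station pose.

```bash
cat > fit.py <<'E'
from h import *
from scipy.optimize import least_squares
w,s,d=load('wrist0'),load('scene0'),load('side0')
P=[(s,275.8,268.1,0,.175,.105),(s,139.6,172.3,0,-.175,.105),(s,81.5,208.5,.13,-.175,.105),
(d,316,142,0,.175,.105),(d,391,281,0,-.175,.105),(d,463,262,.13,-.175,.105),
(w,497,20,0,.175,.105),(w,210,109,-.21,.12,.0585),(w,218,198,-.21,.04,.0585),(w,223.5,275,-.21,-.04,.0585),(w,229,343,-.21,-.12,.0585)]
def wp(p,x,y,z):
    c,q=np.cos(p[2]),np.sin(p[2]); return [p[0]+c*x-q*y,p[1]+q*x+c*y,z]
def res(p): return np.concatenate([proj(i,wp(p,x,y,z))-[u,v] for i,u,v,x,y,z in P])
r=least_squares(res,[.75,0,0],loss='soft_l1',x_scale=[.1,.1,.1])
print(r.x); print(np.round(res(r.x).reshape(-1,2),1))
p=r.x
def loc(q): 
    c,n=np.cos(p[2]),np.sin(p[2]); e=q[:2]-p[:2]; return [c*e[0]+n*e[1],-n*e[0]+c*e[1]]
# flange centre top
for n,u,v in(('red',376,279),('blue',284,348),('w1',390,104),('w2',279,200)): 
    q=onz(w,u,v,.078); print(n,q,loc(q))
for n,u,v in(('redplug',355,279),('redfl_top_right',381,253),('blueplug',265,348)): print(n,loc(onz(w,u,v,.07)))
for n,u,v in(('red',75+362/2.6,140+152/2.6),('blue',75+382/2.6,140+50/2.6)): print(n,loc(onz(s,u,v,.082)))
E
python3 fit.py
python3 -c "
import cv2
a=cv2.imread('pics/wrist0.png')[225:400,205:470]; cv2.imwrite('pics/c3.png',cv2.resize(a,None,fx=3,fy=3,interpolation=cv2.INTER_CUBIC))"
```

```text
[ 0.72653323 -0.04145726  0.02113718]
[[-0.4 -0.1]
 [ 2.4 -0.8]
 [-2.  -2.1]
 [ 0.1  4.5]
 [13.3  1. ]
 [ 5.2 -4.8]
 [-1.  -0.8]
 [ 0.7  0.1]
 [-0.4  0.1]
 [ 0.1 -0.2]
 [-0.2 -1.5]]
red [ 0.66553225 -0.08018118  0.078     ] [np.float64(-0.061805801461607954), np.float64(-0.03742598239182492)]
blue [ 0.57845103 -0.15860314  0.078     ] [np.float64(-0.15052507349955505), np.float64(-0.11398990325775359)]
w1 [0.66351541 0.07811211 0.078     ] [np.float64(-0.060476573631570225), np.float64(0.12087457980024166)]
w2 [ 0.57341172 -0.00249914  0.078     ] [np.float64(-0.15226390398436174), np.float64(0.04218572744698439)]
redplug [np.float64(-0.07987970771505211), np.float64(-0.04132620526676108)]
redfl_top_right [np.float64(-0.05639467570773119), np.float64(-0.014226866276154715)]
blueplug [np.float64(-0.17042066231763345), np.float64(-0.11999357211078299)]
red [np.float64(-0.05645379491041792), np.float64(-0.034994077333368456)]
blue [np.float64(-0.14590726834112805), np.float64(-0.1136700180624352)]
```

View pics/c3.png

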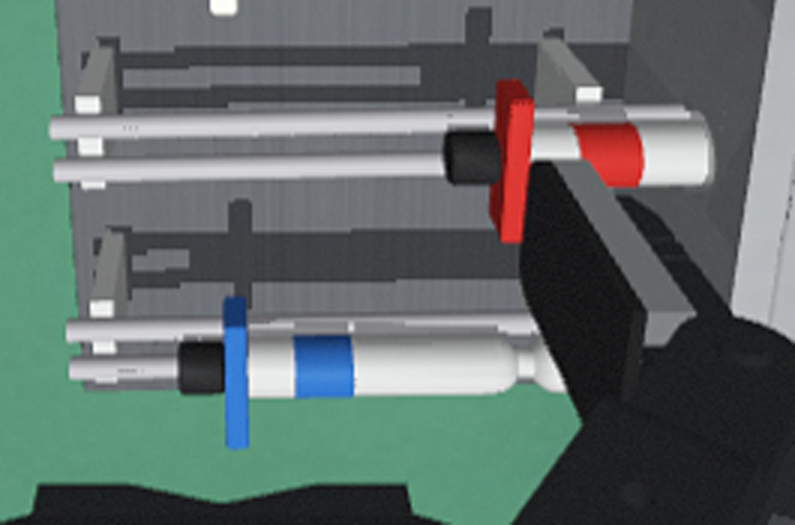

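>>> apply_moves:
  xyz:
    - [-0.1367,0.1517,0]
    - [-0.1367,0.1517,0]
    - [0,0,0]
    - [0,0,0]
    - [0,0,0]
    - [0,0,0]
    - [0,0,0]
    - [0,0,0]
  rot:
    - [0,0,-0.169]
    - [0,0,-0.169]
    - [0,0,-0.169]
    - [0,0,-0.169]
    - [0,0,-0.169]
    - [0,0,-0.169]
    - [0,0,-0.169]
    - [0,0,-0.169]
  hand: [0.53,0.53,0.53,0.53,0.53,0.53,0.53,0.53]
  force: 30

```text
clock: 1.15
position: [0.6723, -0.0733, 0.2308]
ee_rot: [-0.0, 0.075, 0.997, 0.0]
contact_force: [0.6, -0.7, 0.7]
width: 0.0655
gripper_force: 0.0
```

>>> apply_moves:
  xyz:
    - [0,0,0]
    - [0,0,0]
  rot:
    - [0,0,-0.169]
    - [0,0,0]
  hand: [0.53,0.53]

```text
clock: 1.4
position: [0.6724, -0.0733, 0.2309]
ee_rot: [-0.0, -0.01, 1.0, 0.0]
contact_force: [-0.1, -0.4, 0.1]
width: 0.0654
gripper_force: 0.0
```

```bash
cat > st.py <<'E'
from h import *
p=np.array([.72653323,-.04145726,.02113718])
Rs=R.from_euler('z',p[2]).as_matrix()
def rep():
    s=status.get_state(); l=Rs.T@(s['position']-np.array([p[0],p[1],0])); A=Rs.T@q2R(s['ee_rot'])
    print('t',round(s['clock'],2),'loc mm',np.round(l*1e3,1),'F',np.round(Rs.T@s['contact_force'],1),'w',round(s['width']*1e3,1),'g',round(s['gripper_force'],1)); print(np.round(A,3).tolist())
if __name__=='__main__': rep()
E
python3 - <<'E'
from st import *
rep(); grab('wrist','w1')
E
```

```text
t 1.4 loc mm [-54.8 -30.7 230.9] F [-0.1 -0.4  0.1] w 65.4 g 0.0
[[-1.0, 0.001, -0.001], [0.001, 1.0, 0.0], [0.001, 0.0, -1.0]]
```

View pics/w1.png

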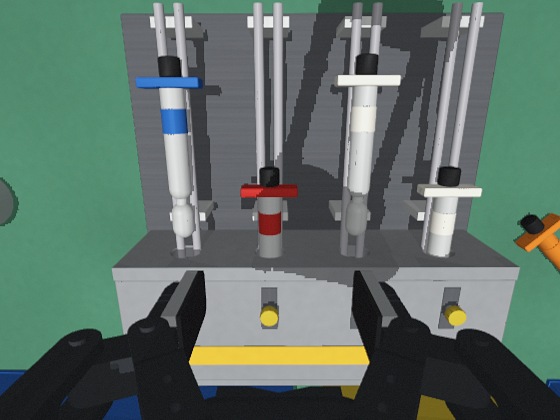

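The picture shows the red flange at (269,189), blue at (169,82) and the whites at (369,80) and (450,190), with the tool aligned to the station. Next I measure the red and blue flanges from it.

Run:
```python
from st import *
im=load('w1'); px=im['pixels'] if 'pixels' in im else None
a=im['pixels'].astype(int)
for n,m in(('red',(a[:,:,0]>110)&(a[:,:,1]<60)&(a[:,:,2]<60)),('blue',(a[:,:,2]>110)&(a[:,:,0]<60)&(a[:,:,1]<120))):
    k,l,s,c=cv2.connectedComponentsWithStats(m.astype(np.uint8))
    for i in range(1,k):
        if s[i][4]>60 and s[i][1]<250:
            x,y,w,h,_=s[i]; q=Rs.T@(onz(im,x+w/2-.5,y+h/2,.076)-np.array([p[0],p[1],0])); print(n,s[i],np.round(q*1e3,1))
for y in(.12,.04,-.04,-.12):print(np.round(proj(im,p[[0,1,2]]*[1,1,0]+Rs@[-.21,y,.0585]),1), np.round(proj(im,p*[1,1,0]+Rs@[0,y*.175/.12,.105]),1))
```

```text
red [241 188  56  10 447] [-59.6 -40.   76. ]
red [260 213  20  22 386] [-30.6 -39.4  76. ]
blue [136  77  63  11 132] [-151.1 -120.6   76. ]
blue [173 109  14  24 258] [-121.2 -113.2   76. ]
blue [161 110  10  24 168] [-120.4 -124.9   76. ]
[466.8   4.7] [519.5 268.4]
[366.9   4.9] [383.2 268.6]
[267.    5.1] [246.9 268.9]
[167.2   5.3] [110.5 269.2]
```

>>> apply_moves:
  xyz:
    - [0.0173,-0.031,0]
    - [0,0,0.19]
    - [0,0,0.19]
    - [0,0,0.11]
    - [0,0,0.06]
    - [0,0,0.043]
    - [0,0,0]
  rot:
    - [0,0,0]
    - [0,0,0]
    - [0,0,0]
    - [0,0,0]
    - [0,0,0]
    - [0,0,0]
    - [0,0,0]
  hand: [0.53,0.53,0.53,0.53,0.53,0.53,0.53]

```text
clock: 2.33
position: [0.6677, -0.083, 0.0535]
ee_rot: [0.0, -0.011, 1.0, -0.0]
contact_force: [0.5, -1.1, -0.6]
width: 0.0654
gripper_force: 0.0
```

Run:
```python
from st import *
rep(); grab('wrist','w2')
```

```text
t 2.33 loc mm [-59.7 -40.3  53.5] F [ 0.5 -1.1 -0.6] w 65.4 g 0.0
[[-1.0, -0.0, 0.0], [-0.0, 1.0, -0.0], [-0.0, -0.0, -1.0]]
```

View pics/w2.png

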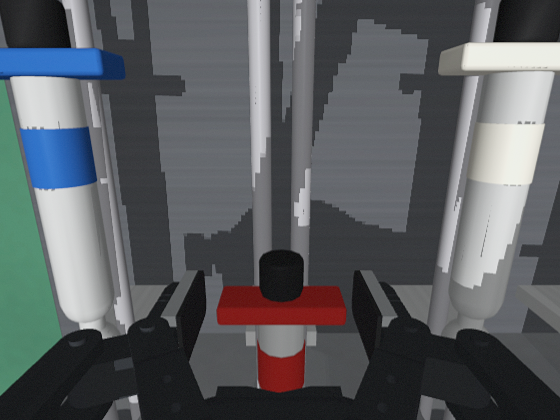

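The flange spans (218–345, 288–322) and sits between the pads (203 and 354), so I close the gripper.

>>> apply_moves:
  xyz:
    - [0,0.003,0]
    - [0,0,0]
    - [0,0,0]
    - [0,0,0]
  rot:
    - [0,0,0]
    - [0,0,0]
    - [0,0,0]
    - [0,0,0]
  hand: [0,0,0,0]
  force: 35

```text
clock: 2.88
position: [0.6686, -0.0821, 0.0549]
ee_rot: [0.001, -0.011, 1.0, -0.0]
contact_force: [0.3, 0.6, 6.0]
width: 0.0491
gripper_force: 36.6
```

>>> apply_moves:
  xyz:
    - [0.01,0,0]
    - [0.02,0,0]
    - [0.03,0,0]
    - [0.03,0,0]
  rot:
    - [0,0,0]
    - [0,0,0]
    - [0,0,0]
    - [0,0,0]
  hand: [0,0,0,0]

```text
clock: 3.38
position: [0.6438, -0.0826, 0.0551]
ee_rot: [0.004, -0.011, 1.0, -0.0]
contact_force: [4.1, 1.6, 5.0]
width: 0.0491
gripper_force: 36.5
```

```bash
python3 st.py
```

```text
t 3.38 loc mm [-83.6 -39.4  55.1] F [4.1 1.5 5. ] w 49.1 g 36.5
[[-1.0, -0.0, 0.008], [-0.0, 1.0, -0.001], [-0.008, -0.001, -1.0]]
```

>>> apply_moves:
  xyz:
    - [0.04,0,-0.004]
    - [0.05,0,0]
    - [0.05,0,0]
    - [0.05,0,0]
    - [0.035,0,0]
    - [0,0,0]
    - [0,0,0]
  rot:
    - [0,0,0]
    - [0,0,0]
    - [0,0,0]
    - [0,0,0]
    - [0,0,0]
    - [0,0,0]
    - [0,0,0]
  hand: [0,0,0,0,0,0,0]

```text
clock: 4.25
position: [0.5705, -0.0841, 0.0548]
ee_rot: [-0.002, -0.011, 1.0, -0.0]
contact_force: [-2.7, -1.7, 9.0]
width: 0.0487
gripper_force: 36.8
```

Run:
```python
from st import *
rep(); grab('wrist','w3');grab('scene','s3');a=cv2.imread('pics/w3.png');b=cv2.imread('pics/s3.png')[140:290,75:345]
cv2.imwrite('pics/c4.png',np.hstack([cv2.resize(a,(380,285)),cv2.resize(b,(420,233))[:,:].copy() if 0 else cv2.copyMakeBorder(cv2.resize(b,(420,233)),0,52,0,0,cv2.BORDER_CONSTANT)]))
```

```text
t 4.25 loc mm [-156.9  -39.4   54.8] F [-2.7 -1.6  9. ] w 48.7 g 36.8
[[-1.0, -0.001, -0.004], [-0.001, 1.0, -0.0], [0.004, -0.0, -1.0]]
```

View pics/c4.png

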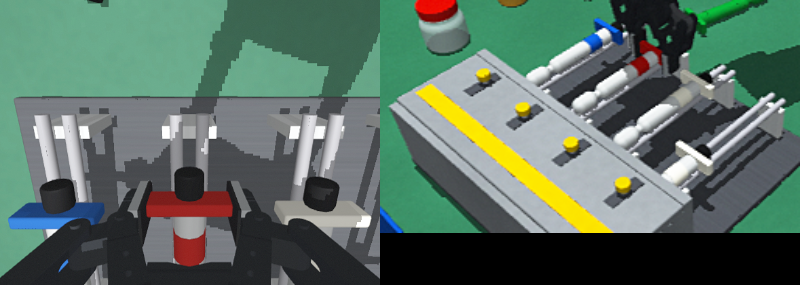

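Red is out, with its nose about 20 mm clear and lying on its rails. I release it and go behind the blue plug with the fingers shut.

>>> apply_moves:
  xyz:
    - [0,0,0]
    - [0,0,0]
    - [0,0,0]
    - [0,0,-0.02]
    - [0,0,-0.08]
    - [0,0,-0.16]
    - [0,0,0]
  rot:
    - [0,0,0]
    - [0,0,0]
    - [0,0,0]
    - [0,0,0]
    - [0,0,0]
    - [0,0,0]
    - [0,0,0]
  hand: [0.42,0.42,0.42,0.42,0.42,0.42,0.42]

```text
clock: 5.22
position: [0.5761, -0.0847, 0.1369]
ee_rot: [0.004, -0.011, 1.0, -0.001]
contact_force: [0.3, 0.4, 0.7]
width: 0.0607
gripper_force: 0.0
```

>>> apply_moves:
  xyz:
    - [0.06,-0.135,0]
    - [0.06,-0.135,0]
    - [0,0,0]
    - [0,0,0]
  rot:
    - [0,0,0]
    - [0,0,0]
    - [0,0,0]
    - [0,0,0]
  hand: [-1,-1,-1,-1]
  force: 20

```text
clock: 5.72
position: [0.5386, -0.1653, 0.1321]
ee_rot: [-0.0, -0.011, 1.0, 0.001]
contact_force: [-0.0, -0.4, -0.1]
width: 0.0002
gripper_force: 0.0
```

Run:
```python
from st import *
rep(); im=grab('wrist','w4'); grab('scene','s4')
a=im['pixels'].astype(int)
m=(a[:,:,0]>110)&(a[:,:,1]<60)&(a[:,:,2]<60)
k,l,s,c=cv2.connectedComponentsWithStats(m.astype(np.uint8))
for i in range(1,k):
    if s[i][4]>100: print(s[i])
a=cv2.imread('pics/w4.png');b=cv2.imread('pics/s4.png')[140:290,75:345]
cv2.imwrite('pics/c5.png',np.hstack([cv2.resize(a,(380,285)),cv2.copyMakeBorder(cv2.resize(b,(420,233)),0,52,0,0,cv2.BORDER_CONSTANT)]))
```

```text
t 5.72 loc mm [-190.5 -119.8  132.1] F [-0.  -0.4 -0.1] w 0.2 g 0.0
[[-1.0, -0.0, -0.001], [-0.0, 1.0, 0.001], [0.001, 0.001, -1.0]]
[ 364  272   82   22 1416]
[382 310  31  29 502]
```

View pics/c5.png

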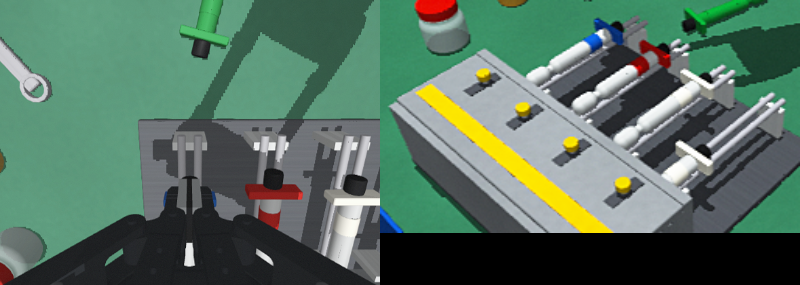

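Red is released on its rails (crop 640,60) and the gripper is shut behind the blue plug. I descend.

>>> apply_moves:
  xyz:
    - [0.01,0,0.08]
    - [0,0,0.07]
    - [0,0,0.04]
    - [0,0,0.027]
    - [0,0,0]
    - [0,0,0]
  rot:
    - [0,0,0]
    - [0,0,0]
    - [0,0,0]
    - [0,0,0]
    - [0,0,0]
    - [0,0,0]
  hand: [-1,-1,-1,-1,-1,-1]

```text
clock: 6.58
position: [0.5364, -0.1659, 0.0681]
ee_rot: [0.001, -0.011, 1.0, -0.0]
contact_force: [0.2, 0.4, 0.7]
width: -0.0
gripper_force: 0.0
```

```bash
python3 st.py
```

```text
t 6.58 loc mm [-192.7 -120.4   68.1] F [0.2 0.4 0.7] w -0.0 g 0.0
[[-1.0, -0.001, 0.001], [-0.001, 1.0, -0.001], [-0.001, -0.001, -1.0]]
```

>>> apply_moves:
  xyz:
    - [-0.02,0,0]
    - [-0.01,0,0]
    - [-0.015,0,0]
    - [-0.02,0,0]
    - [-0.02,0,0]
    - [-0.02,0,0]
    - [-0.015,0,0]
    - [-0.01,0,0]
  rot:
    - [0,0,0]
    - [0,0,0]
    - [0,0,0]
    - [0,0,0]
    - [0,0,0]
    - [0,0,0]
    - [0,0,0]
    - [0,0,0]
  hand: [-1,-1,-1,-1,-1,-1,-1,-1]

```text
clock: 7.58
position: [0.5752, -0.1649, 0.0675]
ee_rot: [0.0, -0.011, 1.0, -0.0]
contact_force: [-1.6, -0.2, 0.7]
width: -0.0
gripper_force: 0.5
```

Run:
```python
from st import *
rep(); grab('scene','s5'); grab('side','d5')
b=cv2.imread('pics/s5.png')[140:270,75:305];c=cv2.imread('pics/d5.png')[180:330,240:470]
cv2.imwrite('pics/c6.png',np.hstack([cv2.resize(b,(400,226)),cv2.resize(c,(400,261))[:226]]))
```

```text
t 7.58 loc mm [-153.9 -120.2   67.5] F [-1.6 -0.2  0.7] w -0.0 g 0.5
[[-1.0, -0.001, 0.0], [-0.001, 1.0, -0.0], [-0.0, -0.0, -1.0]]
```

View pics/c6.png

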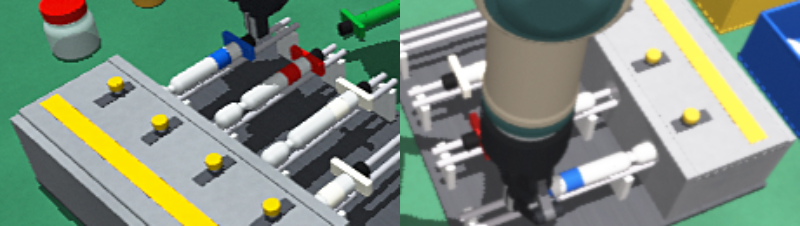

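Blue's nose is entering well 4 (side crop ~640,155) with about 1.6 N of drag. I continue in small steps, tracking the latch knob by image code.

>>> apply_moves:
  xyz:
    - [-0.008,0,0]
    - [-0.008,0,0]
    - [-0.008,0,0]
    - [-0.008,0,0]
    - [-0.007,0,0]
    - [-0.007,0,0]
    - [-0.006,0,0]
    - [-0.006,0,0]
  rot:
    - [0,0,0]
    - [0,0,0]
    - [0,0,0]
    - [0,0,0]
    - [0,0,0]
    - [0,0,0]
    - [0,0,0]
    - [0,0,0]
  hand: [-1,-1,-1,-1,-1,-1,-1,-1]

```text
clock: 8.68
position: [0.5924, -0.1646, 0.0675]
ee_rot: [0.0, -0.011, 1.0, -0.0]
contact_force: [-1.4, -0.1, -0.3]
width: 0.0
gripper_force: 0.3
```

```bash
cat > k.py <<'E'
from st import *
def knob(px):
    a=px[178:200,128:156].astype(int); m=(a[:,:,0]>130)&(a[:,:,1]>100)&(a[:,:,2]<80)
    k,l,s,c=cv2.connectedComponentsWithStats(m.astype(np.uint8)); i=1+s[1:,4].argmax()
    return np.round(c[i]+[128,178],2),s[i][4],s[i][1]+178
if __name__=='__main__':
    rep(); im=get_image('scene'); print(knob(im['pixels']))
E
python3 k.py; python3 -c "
from k import *
print(knob(load('scene0')['pixels']),knob(load('s5')['pixels']))"
```

```text
t 8.68 loc mm [-136.7 -120.3   67.5] F [-1.4 -0.1 -0.3] w 0.0 g 0.3
[[-1.0, -0.001, 0.0], [-0.001, 1.0, -0.0], [-0.0, -0.0, -1.0]]
(array([140.88, 187.23]), np.int32(48), np.int32(184))
(array([140.91, 187.04]), np.int32(46), np.int32(184)) (array([140.83, 187.15]), np.int32(47), np.int32(184))
```

>>> apply_moves:
  xyz:
    - [-0.006,0,0]
    - [-0.006,0,0]
    - [-0.006,0,0]
    - [-0.006,0,0]
    - [-0.006,0,0]
    - [-0.006,0,0]
    - [-0.006,0,0]
    - [-0.006,0,0]
  rot:
    - [0,0,0]
    - [0,0,0]
    - [0,0,0]
    - [0,0,0]
    - [0,0,0]
    - [0,0,0]
    - [0,0,0]
    - [0,0,0]
  hand: [-1,-1,-1,-1,-1,-1,-1,-1]

```text
clock: 9.72
position: [0.605, -0.1643, 0.0676]
ee_rot: [-0.002, -0.011, 1.0, 0.0]
contact_force: [-3.8, -0.9, 1.9]
width: -0.0
gripper_force: 2.0
```

```bash
python3 k.py
```

```text
t 9.72 loc mm [-124.1 -120.2   67.6] F [-3.8 -0.8  1.9] w -0.0 g 2.0
[[-1.0, -0.001, -0.003], [-0.001, 1.0, 0.0], [0.003, 0.0, -1.0]]
(array([140.49, 185.94]), np.int32(47), np.int32(183))
```

>>> apply_moves:
  xyz:
    - [-0.006,0,0]
    - [-0.006,0,0]
    - [-0.006,0,0]
    - [-0.006,0,0]
    - [-0.006,0,0]
    - [-0.006,0,0]
    - [-0.006,0,0]
  rot:
    - [0,0,0]
    - [0,0,0]
    - [0,0,0]
    - [0,0,0]
    - [0,0,0]
    - [0,0,0]
    - [0,0,0]
  hand: [-1,-1,-1,-1,-1,-1,-1]

```text
clock: 10.65
position: [0.6194, -0.164, 0.0675]
ee_rot: [0.0, -0.011, 1.0, 0.0]
contact_force: [-2.7, -0.2, 3.0]
width: -0.0001
gripper_force: 2.1
```

```bash
python3 k.py
```

```text
t 10.65 loc mm [-109.7 -120.2   67.5] F [-2.7 -0.2  3. ] w -0.1 g 2.1
[[-1.0, -0.001, 0.0], [-0.001, 1.0, 0.0], [-0.0, 0.0, -1.0]]
(array([140.38, 185.4 ]), np.int32(47), np.int32(182))
```

>>> apply_moves:
  xyz:
    - [-0.005,0,0]
    - [-0.005,0,0]
    - [-0.005,0,0]
    - [-0.005,0,0]
    - [-0.004,0,0]
  rot:
    - [0,0,0]
    - [0,0,0]
    - [0,0,0]
    - [0,0,0]
    - [0,0,0]
  hand: [-1,-1,-1,-1,-1]

```text
clock: 11.32
position: [0.6272, -0.1638, 0.0676]
ee_rot: [0.001, -0.011, 1.0, -0.0]
contact_force: [-2.2, -0.3, 1.0]
width: -0.0
gripper_force: 1.0
```

```bash
python3 k.py
```

```text
t 11.32 loc mm [-101.9 -120.2   67.6] F [-2.2 -0.3  1. ] w -0.0 g 1.0
[[-1.0, -0.001, 0.001], [-0.001, 1.0, -0.0], [-0.001, -0.0, -1.0]]
(array([140.49, 185.94]), np.int32(47), np.int32(183))
```

>>> apply_moves:
  xyz:
    - [-0.003,0,0]
    - [-0.003,0,0]
    - [0,0,0]
  rot:
    - [0,0,0]
    - [0,0,0]
    - [0,0,0]
  hand: [-1,-1,-1]

```text
clock: 11.75
position: [0.629, -0.1638, 0.0676]
ee_rot: [0.001, -0.011, 1.0, -0.0]
contact_force: [0.1, -0.2, -0.4]
width: 0.0001
gripper_force: 0.0
```

```bash
python3 k.py
```

```text
t 11.75 loc mm [-100.1 -120.3   67.6] F [ 0.1 -0.2 -0.4] w 0.1 g 0.0
[[-1.0, -0.001, 0.002], [-0.001, 1.0, -0.0], [-0.002, -0.0, -1.0]]
(array([140.74, 186.09]), np.int32(47), np.int32(183))
```

>>> apply_moves:
  xyz:
    - [-0.003,0,0]
    - [-0.003,0,0]
    - [0,0,0]
  rot:
    - [0,0,0]
    - [0,0,0]
    - [0,0,0]
  hand: [-1,-1,-1]

```text
clock: 12.18
position: [0.6304, -0.1638, 0.0676]
ee_rot: [0.0, -0.011, 1.0, -0.0]
contact_force: [0.3, -0.7, 0.0]
width: 0.0001
gripper_force: 0.0
```

```bash
python3 k.py
```

```text
t 12.18 loc mm [ -98.7 -120.3   67.6] F [ 0.3 -0.7  0. ] w 0.1 g 0.0
[[-1.0, -0.001, 0.001], [-0.001, 1.0, -0.0], [-0.001, -0.0, -1.0]]
(array([140.73, 186.86]), np.int32(49), np.int32(184))
```

>>> apply_moves:
  xyz:
    - [-0.003,0,0]
    - [-0.002,0,0]
    - [0,0,0]
  rot:
    - [0,0,0]
    - [0,0,0]
    - [0,0,0]
  hand: [-1,-1,-1]

```text
clock: 12.6
position: [0.6317, -0.1637, 0.0675]
ee_rot: [0.0, -0.011, 1.0, -0.0]
contact_force: [0.0, 0.6, 0.8]
width: 0.0001
gripper_force: 0.0
```

```bash
python3 k.py
```

```text
t 12.6 loc mm [ -97.4 -120.2   67.5] F [0.  0.6 0.8] w 0.1 g 0.0
[[-1.0, -0.001, 0.0], [-0.001, 1.0, -0.0], [-0.0, -0.0, -1.0]]
(array([140.93, 186.61]), np.int32(41), np.int32(184))
```

>>> apply_moves:
  xyz:
    - [-0.002,0,0]
    - [-0.002,0,0]
    - [0,0,0]
  rot:
    - [0,0,0]
    - [0,0,0]
    - [0,0,0]
  hand: [-1,-1,-1]

```text
clock: 13.02
position: [0.6328, -0.1637, 0.0675]
ee_rot: [-0.0, -0.011, 1.0, -0.0]
contact_force: [-0.3, -0.1, 0.3]
width: -0.0001
gripper_force: 0.0
```

```bash
python3 k.py
```

```text
t 13.03 loc mm [ -96.3 -120.2   67.5] F [-0.3 -0.1  0.3] w -0.1 g 0.0
[[-1.0, -0.001, -0.0], [-0.001, 1.0, -0.0], [0.0, -0.0, -1.0]]
(array([140.86, 187.29]), np.int32(49), np.int32(184))
```

The knob is back at its resting height and the push force is zero, so the tube is latched. I back off, lift and check.

>>> apply_moves:
  xyz:
    - [0.03,0,0]
    - [0.06,0,0]
    - [0.02,0,-0.1]
    - [0,0,-0.18]
    - [0,0,-0.15]
    - [0.15,0,0]
    - [0.15,0,0]
    - [0,0,0]
  rot:
    - [0,0,0]
    - [0,0,0]
    - [0,0,0]
    - [0,0,0]
    - [0,0,0]
    - [0,0,0]
    - [0,0,0]
    - [0,0,0]
  hand: [-1,-1,-1,-1,-1,-1,-1,-1]

```text
clock: 14.08
position: [0.5058, -0.1656, 0.1967]
ee_rot: [-0.001, -0.01, 1.0, 0.0]
contact_force: [0.8, -0.3, -0.4]
width: 0.0002
gripper_force: 0.0
```

Run:
```python
from k import *
rep(); im=grab('scene','s6'); print(knob(im['pixels']));grab('side','d6')
b=im['pixels'][140:270,75:305,::-1];c=cv2.imread('pics/d6.png')[130:330,220:470]
cv2.imwrite('pics/c7.png',np.hstack([cv2.copyMakeBorder(cv2.resize(b,(400,226)),0,94,0,0,cv2.BORDER_CONSTANT),cv2.resize(c,(400,320))]))
```

```text
t 14.07 loc mm [-223.3 -119.4  196.7] F [ 0.8 -0.3 -0.4] w 0.2 g 0.0
[[-1.0, 0.0, -0.002], [0.0, 1.0, 0.001], [0.002, 0.001, -1.0]]
(array([140.93, 186.61]), np.int32(41), np.int32(184))
```

View pics/c7.png

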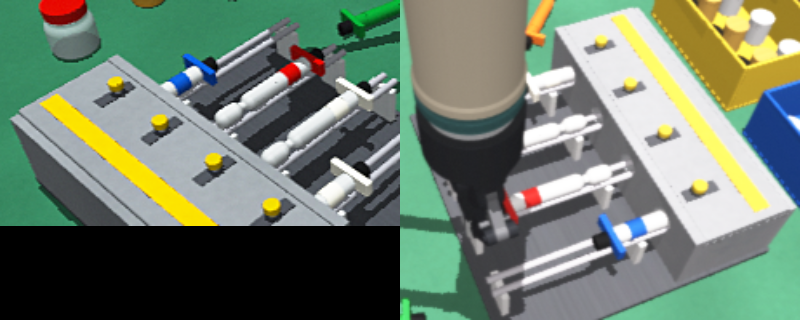

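Blue is in well 4 (flange at 200,70) and red lies free on its rails (305,58). The knob reading differs slightly from rest, so I compare knob patches against the start and other stages.

Run:
```python
from k import *
def sub(a,b,x,y,w,h):
    g=lambda i:cv2.resize(i['pixels'][y:y+h,x:x+w].astype(np.float32)@np.float32([.5,.5,-1]),None,fx=8,fy=8,interpolation=cv2.INTER_CUBIC)
    A=g(a);B=g(b)[24:-24,24:-24]; r=cv2.matchTemplate(A,B,cv2.TM_CCOEFF_NORMED); _,m,_,l=cv2.minMaxLoc(r); return round(m,3),(24-l[0])/8,(24-l[1])/8
s0,s5,s6=load('scene0'),load('s5'),load('s6'); d0,d6,d5=load('side0'),load('d6'),load('d5')
print('scene',sub(s0,s5,128,176,26,24),sub(s0,s6,128,176,26,24),'side',sub(d0,d5,394,234,26,26),sub(d0,d6,394,234,26,26))
for _ in range(2): i=get_image('scene'); i2=get_image('side'); print(knob(i['pixels']),sub(s0,i,128,176,26,24),sub(d0,i2,394,234,26,26))
# 5 mm lift in px
for im,(u,v) in((s6,(141,187)),(d6,(407,247))):
    q=onz(im,u,v,.115); print(proj(im,q+[0,0,.005])-[u,v])
px=s6['pixels'].astype(int)[140:220,75:205]; m=(px[:,:,2]>120)&(px[:,:,0]<70)
k,l,s,c=cv2.connectedComponentsWithStats(m.astype(np.uint8))
for j in range(1,k):
    if s[j][4]>20: print(s[j],np.round(1e3*(Rs.T@(onz(s6,c[j][0]+75,c[j][1]+140,.076)-p*[1,1,0])),1))
```

```text
scene (1.0, 0.0, 0.0) (1.0, 0.0, 0.0) side (1.0, 0.0, 0.0) (1.0, 0.0, 0.0)
(array([140.93, 186.61]), np.int32(41), np.int32(184)) (1.0, 0.0, 0.0) (1.0, 0.0, 0.0)
(array([140.93, 186.61]), np.int32(41), np.int32(184)) (1.0, 0.0, 0.0) (1.0, 0.0, 0.0)
[-0.64754269 -2.10162761]
[ 0.74694161 -1.54235298]
[105  31  19  12  72] [ -70.  -127.7   76. ]
[96 41 14 12 81] [ -37.  -119.8   76. ]
```

Knob 4 shows no shift from its dropped position in either camera. Blue's ring is at x = -37 mm, which puts the nose about 68 mm deep. I hand the job in.

```bash
python3 -c "
from rig import job
print(job.sign_off())"
```

```text
the job is handed in; nothing more can be done
None
```

The job is handed in: the red tube lies on its own rails with its nose about 20 mm clear of well 3, and the blue tube is about 68 mm deep in well 4 with its latch down; the judge's verdict was not returned.

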